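Check-weigh a welded bracket on the spring scale

ROBOT

A 6-joint arm with a two-finger parallel gripper is mounted at the origin on the work surface. World frame = base frame: x ahead of the robot, y to its left, z up, the work surface at z = 0. Lengths are in m, angles in rad, forces in N, time in s.
With the tool pointing down it reaches from about 0.35 to 0.775 m from the base axis. Payload 7.3 kg.
Tool frame: the origin (TCP) lies at the very end of the fingers, on their centre line; the grasp point (between the pads) lies 19 mm behind it (robot.tcp_to_grasp is the distance from the TCP to the grasp point, in m); x points along the fingers, y is the direction in which the jaws open and shut, and the axes are right-handed (so a half turn about x gives the same grasp; the last joint's range is limited). The gripper opens to 92 mm and grips with 3 to 60 N. Pads are 19 mm wide; open, the fingers measure 130 mm over their backs; the gripper's body (75 mm by 190 mm) begins 47 mm behind the grasp point.
Start: joints at [1.168, 0.342, 1.524, -0, 1.275, -0.146], TCP at [0.133, 0.508, 0.227] pointing down, gripper open.
Joint ranges: [-2.53, 2.53], [-0.77, 2.02], [0.04, 2.7], [-1, 4.14], [0.28, 2.66], [-3.11, 3.11]. Speed limits (rad/s): [2.57, 2.57, 3.14, 3.14, 3.14, 3.14].

INTERFACE

Orientations are given as [roll, pitch, yaw] about the fixed x, y, z axes, in that order (R = Rz(yaw) Ry(pitch) Rx(roll)).
In Python, from cell import robot gives the robot as it stands.
- The arm moves only by the tool move_arm, never from a script. Its argument "increments" is a list of rows, each a list of 4 numbers: the shift along the tool's x, y, z normalised to -1 to 1, where 1 is 40 cm, then the turn about the tool's x normalised to -1 to 1, where 1 is 60 degrees. In form: [[dx, dy, dz, twist], ...]. A call has 1 to 5 rows; each row is the pose to reach, as a shift and turn from the pose commanded when the call began, along the tool's axes at that moment; what a row does not reach only later rows make up. A row lasts 1/8 s, in which the tool goes at most 62.5 mm and 10.7 degrees, less where a joint would pass 70% of its speed; a pose out of reach is approached as far as the arm can. A call with a number of a shift or a turn outside -1 to 1 is refused whole. A call with a gripper value outside its range is refused whole. "gripper" is the closure, from 0 (fully open) to 1 (shut), set as the call begins (left out, the last holds). The fingers move at their own pace and stop on an object; "squeeze" is the grip in N (left out, the last holds). Time passes only in rows, so rows that repeat a pose let the fingers close. It gives the time, the measured TCP pose, the force and the opening at its end, in the units of the state.
- robot.observe(): the state, without advancing time (a new reading comes with each control period).
- robot.read_camera(name): name is "side" or "top" or "wrist"; returns the picture (384x512x3 uint8, red, green, blue); there is no depth.
- robot.camera_params(name): a dict with "fx", "fy", "cx", "cy" (pixels), "R" (3x3) and "t" (3): a world point X has camera coordinates R X + t; the wrist camera has in their place "tool_from_camera" (4x4, takes a point from camera to tool coordinates, whose origin is the TCP and whose axes are the tool frame's). Camera axes: x right, y down, z forward; pixel columns grow to the right and rows downward; lengths in m; the calibration is good to about 2 mm. The wrist camera is an equidistant fisheye: a pixel r from the principal point sees the ray r / f radians off the axis. A picture is of the moment at which its call begins: read the wrist's pose just before it. camera_params takes no time and is no camera call.
- robot.hand_in(): hands the job in, once; it reports no verdict.
The state is a dict: "time": time; "qpos": joint angles; "qvel": joint speeds; "joint_efforts": joint torques, N m; "tool_pos": TCP position; "tool_rot": TCP orientation; "contact_force": force on the tool from outside, world axes, zero at the start; "torque": the same for the moment, N m; "opening": finger opening in m.
Only numpy, scipy, OpenCV 4.12 (cv2) and the standard library are available. Lean on these libraries where they do the work, as an engineer would, in place of code of your own. Each camera call takes 0.05 s, during which the arm holds its last target.

TASK

Hang the welded bracket by its eye on the hook of the spring scale, feeding its weight over to the spring slowly before you let go, so that the hook never snaps up or down or bounces. Let it hang still on its own for a second or two, then press the green record button right down, and leave the bracket hanging. Leave the other things on the bench where they are, and do not strain the scale.

Things in the scene. Friction and masses are not known exactly. Their poses are not given: they have to be found in the camera images.
- bracket: Loose welded bracket standing on the bench. Foot: yellow closed tube 50 x 90 x 25 mm (x, y, z). On its middle an upright bare steel web, 8 mm thick (x), 42 mm wide (y), up to 145 mm, with an eye. Solid above the eye: grip there from above across the 42 mm (along y), about 125 mm up. A half turn looks the same; balanced under the eye. Weight unknown, 0.25 to 0.8 kg. Origin: centre of underside.
- bracket_eye (a point): Peak (top) of the eye, 105 mm above the bracket's underside, mid-thickness; it rests on the hook. The eye goes right through the web along the bracket's x: 24 mm wide, from 65 mm up, sides upright to 93 mm, then a 90-degree peak at 105 mm. Axes as the bracket's.
- scale: Spring scale: blue column 45 x 40 mm, 280 mm high (292 mm with its cap) on a grey base plate 130 x 120 x 12 mm, fixed to the bench. Origin: column axis at bench level, z up. The hook arm sticks out level along the scale's own -x; the white graduated face with red pointer is on its +y side.
- hook_seat (a point): Where the eye must hang: top of the round hook bar (8 mm thick) in its dip, 108 mm out from the column axis along the scale's -x, 229 mm above the bench unloaded. Bar 12 mm higher between dip and column; its free tip is 134 mm out, top 16 mm above this point. When the eye is seated, bracket_eye is 2 to 6 mm above this. Moves with the hook. Axes as the scale's.
- scale_hook (a joint): Travel of the hook straight down, m: 0 with no load, stop at 0.1. Spring 100 N/m with no preload (9.8 mm per 100 g), lightly damped: a load let go away from its balance point bounces.
- record_button (a joint): Green record button, travel down in m: 0 up, 0.006 right down; springs back. Needs 5 N at the bottom.
- record_button_top (a point): Centre of the top face of the green record button (radius 16 mm), on a small black housing fixed to the bench. z up.
- tip_jar: Bystander: amber jar of contact tips, 52 mm diameter, 65 mm high. Origin: centre of the underside.
- tube_offcut: Bystander: upright aluminium square tube offcut, 40 x 40 x 60 mm. Origin: centre of the underside.
- spatter_cup: Bystander: red closed pot, 60 mm diameter, 50 mm high. Origin: centre of the underside.
- gauge_block: Bystander: brass gauge block 50 x 60 x 20 mm (x, y, z) lying flat. Origin: centre of the underside.
There are look-alikes about, which are no part of the job. What is meant by the bracket is not brown or turquoise, and is the smaller of those in its own colour.

How it is judged:
By the outcome, as a careful person would: the job done as asked, in the order asked, and still so for the second after the job is handed in, with the robot touching nothing.
It also fails if it takes over 72 s, if anything falls off the work surface, if the arm or the gripper's body presses on something with over 40 N, if the wrist force passes 120 N, or if a joint passes its speed limit or range.

## Working session

There is one attempt and no reset: what is moved stays moved. The work goes in short steps, Python scripts to look and compute and a tool call to move; the robot and the scene stay as the last step left them, time stands still between calls to the robot, and variables do not carry over. Pictures are saved under pics/ and viewed, and the job is handed in when it is done.

Besides the shell and the picture viewer there is one more tool, called after "Request:" in YAML: its name, and indented under it one key for each argument. move_arm: Moves the arm, as the interface text tells. Its arguments: {"type":"object","properties":{"increments":{"type":"array","items":{"type":"array","items":{"type":"number"}}},"gripper":{"type":"number"},"squeeze":{"type":"number"}},"required":["increments"]}

```bash
ls; mkdir -p pics
python3 - <<'E'
from cell import robot
import cv2
s=robot.observe(); print(s)
for n in ["side","top","wrist"]:
    im=robot.read_camera(n); cv2.imwrite(f"pics/{n}0.png",im[:,:,::-1])
    print(n,robot.camera_params(n))
E
```

```text
pics
{'time': 0.0, 'qpos': array([ 1.16799374e+00,  3.42709009e-01,  1.52501982e+00, -2.89345611e-05,
        1.27538915e+00, -1.46016289e-01]), 'qvel': array([ 0.00014413,  0.00019974,  0.00015898, -0.00040288,  0.00076598,
       -0.00044878]), 'joint_efforts': array([ 6.36779569e-04, -4.31261230e+01, -2.44223320e+01,  7.16964249e-02,
        5.60149492e-02, -1.32702880e-04]), 'tool_pos': array([0.13317012, 0.50740843, 0.2260511 ]), 'tool_rot': array([-1.69867528,  1.56927075, -1.95545314]), 'contact_force': array([-1.30630676,  0.44618465,  0.62225255]), 'torque': array([-0.00883877, -0.01438481,  0.01756771]), 'opening': 0.09191717720465352}
side {'fx': 354.5471242129285, 'fy': 354.5471242129285, 'cx': 254.78508396185524, 'cy': 184.2844153499201, 'R': array([[ 0.76088848, -0.64876004, -0.01261445],
       [-0.49103299, -0.56297453, -0.6647904 ],
       [ 0.42418784,  0.51202548, -0.74692342]]), 't': array([-0.39177365,  0.36432708,  0.83347833])}
top {'fx': 360.51496531286057, 'fy': 360.51496531286057, 'cx': 257.2293167011321, 'cy': 191.83773635908824, 'R': array([[ 7.70713702e-04, -9.99989576e-01,  4.50048500e-03],
       [-9.73825036e-01, -1.77348303e-03, -2.27292002e-01],
       [ 2.27297614e-01, -4.20750791e-03, -9.73816251e-01]]), 't': array([0.01928732, 0.55167813, 1.01752509])}
wrist {'fx': 297.3186396354542, 'fy': 297.3186396354542, 'cx': 257.9884144648309, 'cy': 189.764518729704, 'tool_from_camera': array([[-1.74331861e-03, -2.44122873e-01,  9.69742741e-01,
        -1.58028899e-01],
       [ 9.99998307e-01, -9.96778888e-04,  1.54678047e-03,
         1.19549761e-03],
       [ 5.89014600e-04,  9.69743796e-01,  2.44124197e-01,
        -6.56361415e-02],
       [ 0.00000000e+00,  0.00000000e+00,  0.00000000e+00,
         1.00000000e+00]])}
```

View pics/side0.png

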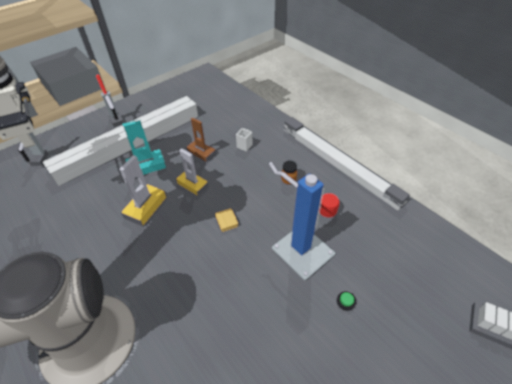

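View pics/top0.png

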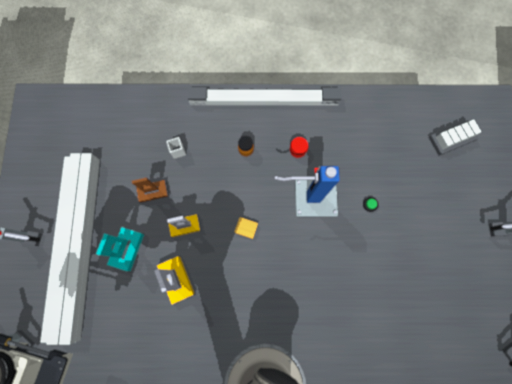

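View pics/wrist0.png

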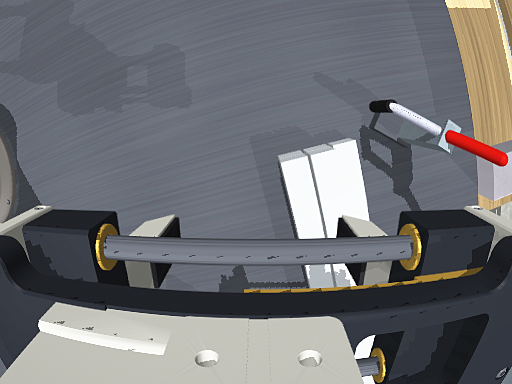

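```bash
cat > h.py <<'E'
from cell import robot
import cv2, numpy as np
from scipy.spatial.transform import Rotation as Ro
def proj(n,X):
    p=robot.camera_params(n); c=p["R"]@np.asarray(X,float)+p["t"]
    return np.array([p["fx"]*c[0]/c[2]+p["cx"],p["fy"]*c[1]/c[2]+p["cy"]])
def ray(n,uv):
    p=robot.camera_params(n)
    d=np.array([(uv[0]-p["cx"])/p["fx"],(uv[1]-p["cy"])/p["fy"],1.])
    return -p["R"].T@p["t"], p["R"].T@d
def onz(n,uv,z):
    o,d=ray(n,uv); return o+d*(z-o[2])/d[2]
def tri(uv1,uv2,n1="side",n2="top"):
    o1,d1=ray(n1,uv1);o2,d2=ray(n2,uv2)
    A=np.stack([d1,-d2],1); k=np.linalg.lstsq(A,o2-o1,rcond=None)[0]
    a,b=o1+d1*k[0],o2+d2*k[1]; return (a+b)/2,np.linalg.norm(a-b)
def toolT():
    s=robot.observe(); R=Ro.from_euler('xyz',s["tool_rot"]).as_matrix(); return R,np.array(s["tool_pos"])
def crop(n,src,u0,v0,w,h,k,out):
    im=cv2.imread(src)[v0:v0+h,u0:u0+w]; cv2.imwrite(out,cv2.resize(im,None,fx=k,fy=k,interpolation=cv2.INTER_CUBIC))
E
python3 - <<'E'
from h import *
crop("top","pics/top0.png",130,170,130,100,6,"pics/c1.png")
crop("side","pics/side0.png",110,120,130,100,6,"pics/c2.png")
crop("top","pics/top0.png",260,130,130,100,6,"pics/c3.png")
crop("side","pics/side0.png",250,150,130,100,6,"pics/c4.png")
print(toolT())
for n in["top","side"]:
  hsv=cv2.cvtColor(cv2.imread(f"pics/{n}0.png"),cv2.COLOR_BGR2HSV)
  for nm,lo,hi in [("yel",(18,120,80),(32,255,255)),("grn",(50,120,60),(75,255,255)),("blue",(100,120,50),(120,255,255)),("red",(0,200,100),(5,255,255))]:
    m=cv2.inRange(hsv,lo,hi); k,l,st,c=cv2.connectedComponentsWithStats(m)
    for i in range(1,k):
      if st[i,4]>25: print(n,nm,st[i],c[i].round(1))
E
```

```text
(array([[-4.54271069e-04,  2.53944535e-01,  9.67218676e-01],
       [-1.04058549e-03,  9.67218132e-01, -2.53944881e-01],
       [-9.99999355e-01, -1.12183354e-03, -1.75128214e-04]]), array([0.13318898, 0.50751106, 0.22622496]))
top yel [168 214  32  23 359] [185.6 226.7]
top yel [235 217  23  22 337] [245.9 227.5]
top yel [157 256  37  49 762] [177.6 279.6]
top grn [366 198  12  12 110] [371.3 203.5]
top blue [307 166  33  36 592] [322.1 185.4]
top red [290 137  18  20 262] [298.5 146.5]
side yel [177 173  30  21 290] [190.7 183.1]
side yel [123 185  43  39 667] [146.  205.3]
side yel [222 224  15   6  42] [229.1 226.5]
side grn [340 292  15  14 157] [346.5 298.8]
side blue [ 292  177   31   77 1454] [305.1 214.7]
```

View pics/c1.png

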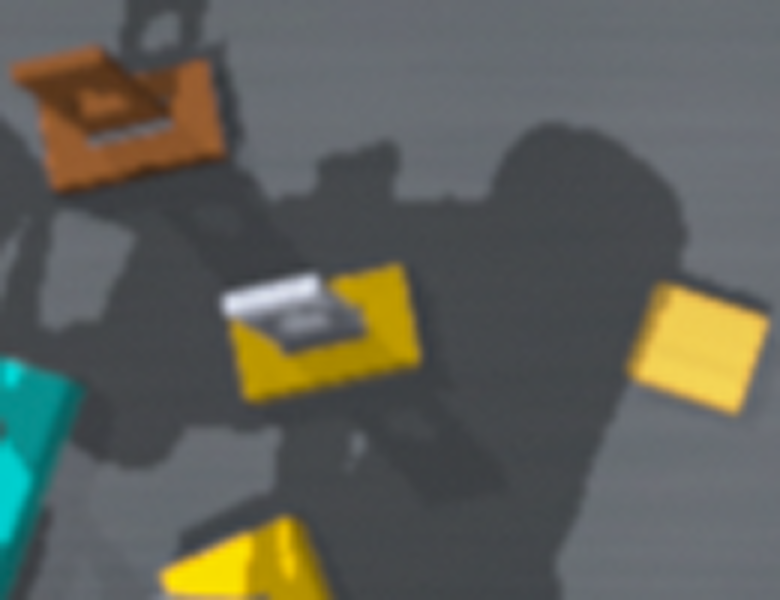

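View pics/c2.png

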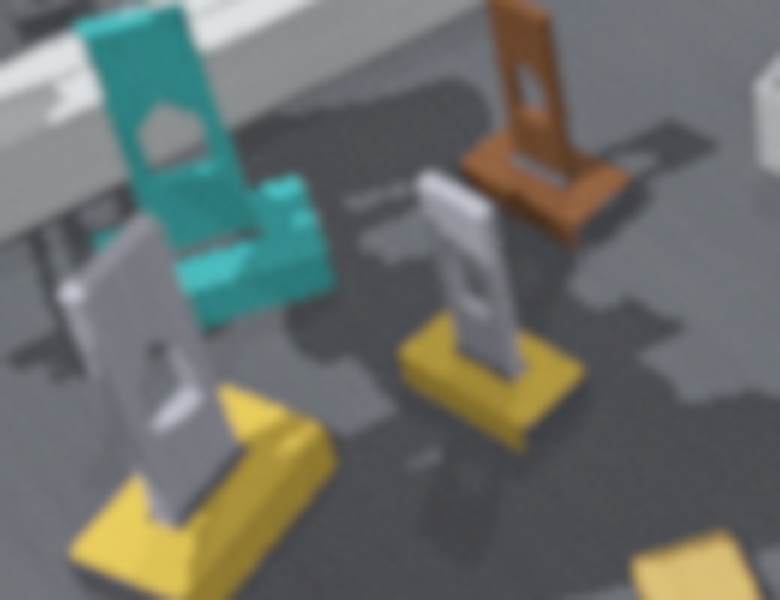

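View pics/c3.png

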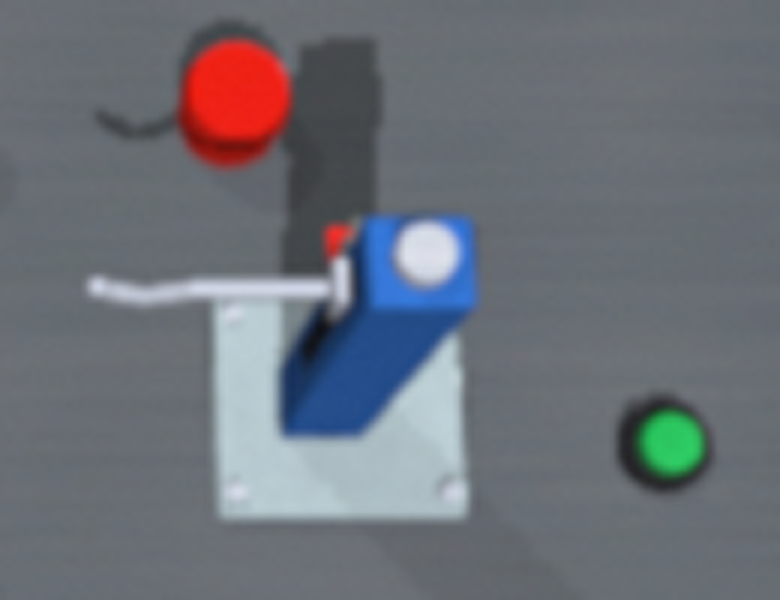

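View pics/c4.png

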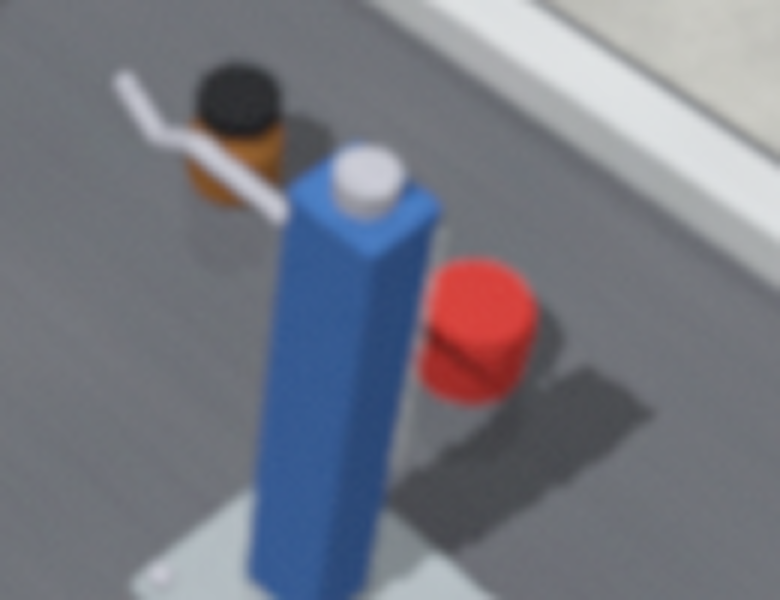

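Run:
```python
from h import *
def T(u,v,o): return np.array([(u+.5)/6-.5+o[0],(v+.5)/6-.5+o[1]])
c1,c2,c3,c4=(130,170),(110,120),(260,130),(250,150)
P=[onz("top",T(u,v,c1),.025) for u,v in [(403,264),(421,360),(248,403)]]
print("foot top",[p.round(4) for p in P],"edges",np.linalg.norm(P[0]-P[1]),np.linalg.norm(P[2]-P[1]))
d=P[2]-P[1]; print("centre",(P[0]+P[2])/2,"long axis deg",np.degrees(np.arctan2(d[1],d[0])))
d=P[1]-P[0]; print("short axis",np.degrees(np.arctan2(d[1],d[0])))
Q=[onz("side",T(u,v,c2),.025) for u,v in [(445,318),(398,352),(520,432),(585,370)]]
print("side foot",[p.round(4) for p in Q],"c",np.mean(Q,0), (Q[0]+Q[2])/2,(Q[1]+Q[3])/2)
d=Q[1]-Q[2]; print("long",np.degrees(np.arctan2(d[1],d[0])),np.linalg.norm(d))
# web top
W=[onz("top",T(u,v,c1),.145) for u,v in [(222,297),(318,275),(228,318),(325,292)]];print("web top",[w.round(4) for w in W],np.mean(W,0))
d=W[0]-W[1];print(np.degrees(np.arctan2(d[1],d[0])),np.linalg.norm(d))
W=[onz("side",T(u,v,c2),.145) for u,v in [(420,180),(438,170),(480,220),(495,208)]];print("web top side",[w.round(4) for w in W],np.mean(W,0))
C=[onz("top",T(u,v,c3),.28) for u,v in [(364,217),(477,217),(477,310),(364,310)]];print("col",[w.round(4) for w in C],np.mean(C,0))
print("cap top",onz("top",T(427,252,c3),.292),onz("side",T(368,172,c4),.292))
B=[onz("top",T(u,v,c3),.012) for u,v in [(218,518),(468,518)]];print("base",[w.round(4) for w in B],np.degrees(np.arctan2(*(B[0]-B[1])[[1,0]])))
print("dip",tri(T(162,135,c4),T(145,296,c3)),onz("top",T(145,296,c3),.225),onz("side",T(162,135,c4),.225))
print("bar arm near col",onz("top",T(325,288,c3),.237),onz("top",T(195,288,c3),.237),"tip",onz("top",T(97,286,c3),.24))
print("side bar",onz("side",T(282,212,c4),.237),onz("side",T(195,146,c4),.237),"tip",onz("side",T(124,78,c4),.241))
print("button",tri((346.5,298.8),(371.3,203.5)),onz("top",(371.3,203.5),.03),onz("side",(346.5,298.8),.03))
```

```text
foot top [array([0.4919, 0.205 , 0.025 ]), array([0.4428, 0.194 , 0.025 ]), array([0.421 , 0.2801, 0.025 ])] edges 0.050320832921985525 0.08884207718488563
centre [0.45646248 0.24257271 0.025     ] long axis deg 104.19685917635024
short axis -167.37565516139236
side foot [array([0.4562, 0.2875, 0.025 ]), array([0.4234, 0.2828, 0.025 ]), array([0.4409, 0.1928, 0.025 ]), array([0.4915, 0.2061, 0.025 ])] c [0.45297615 0.24230798 0.025     ] [0.44853572 0.24015411 0.025     ] [0.45741659 0.24446185 0.025     ]
long 101.02513080404175 0.09166740188532484
web top [array([0.4562, 0.2664, 0.145 ]), array([0.4663, 0.2235, 0.145 ]), array([0.4466, 0.2632, 0.145 ]), array([0.4586, 0.22  , 0.145 ])] [0.45694146 0.2432617  0.145     ]
103.2853929341231 0.044102925927622695
web top side [array([0.4506, 0.2659, 0.145 ]), array([0.4613, 0.2662, 0.145 ]), array([0.4572, 0.2223, 0.145 ]), array([0.4674, 0.2245, 0.145 ])] [0.45911162 0.24470696 0.145     ]
col [array([ 0.5663, -0.1318,  0.28  ]), array([ 0.5664, -0.1775,  0.28  ]), array([ 0.5276, -0.1756,  0.28  ]), array([ 0.5275, -0.1303,  0.28  ])] [ 0.5469651 -0.1538076  0.28     ]
cap top [ 0.54815733 -0.15403604  0.292     ] [ 0.54914323 -0.15335904  0.292     ]
base [array([ 0.4873, -0.1002,  0.012 ]), array([ 0.4875, -0.2294,  0.012 ])] 90.08646224578567
dip (array([ 0.54787029, -0.04727926,  0.22812709]), np.float64(0.0014407312440864986)) [ 0.54805396 -0.04719084  0.225     ] [ 0.55071835 -0.04535262  0.225     ]
bar arm near col [ 0.54843772 -0.1221907   0.237     ] [ 0.54832748 -0.06736081  0.237     ] tip [ 0.5482883  -0.02588469  0.24      ]
side bar [ 0.54968085 -0.11478549  0.237     ] [ 0.54847124 -0.06668973  0.237     ] tip [ 0.55019827 -0.02213974  0.241     ]
button (array([ 0.52554751, -0.33438999,  0.0200897 ]), np.float64(0.0006401366671235594)) [ 0.52327976 -0.33096411  0.03      ] [ 0.52111131 -0.33618945  0.03      ]
```

Run:
```python
from h import *
def T(u,v,o): return np.array([(u+.5)/6-.5+o[0],(v+.5)/6-.5+o[1]])
crop("top","pics/top0.png",90,220,110,90,7,"pics/c5.png")
for u,v in [(70,290),(150,215),(110,255)]:
  for z in (.15,.19,.22): print("big side",z,onz("side",T(u,v,(110,120)),z).round(3), proj("top",onz("side",T(u,v,(110,120)),z)).round(1))
for u,v in [(80,20),(180,8)]:
  for z in (.15,.19,.22): print("turq side",z,onz("side",T(u,v,(110,120)),z).round(3), proj("top",onz("side",T(u,v,(110,120)),z)).round(1))
```

```text
big side 0.15 [0.283 0.305 0.15 ] [147.5 284.9]
big side 0.19 [0.274 0.261 0.19 ] [160.3 289. ]
big side 0.22 [0.268 0.228 0.22 ] [170.7 292.4]
big side 0.15 [0.336 0.326 0.15 ] [140.7 264.1]
big side 0.19 [0.324 0.281 0.19 ] [153.5 268.5]
big side 0.22 [0.315 0.247 0.22 ] [163.8 272. ]
big side 0.15 [0.308 0.314 0.15 ] [144.7 274.9]
big side 0.19 [0.298 0.269 0.19 ] [157.5 279.2]
big side 0.22 [0.29  0.236 0.22 ] [167.8 282.6]
turq side 0.15 [0.379 0.487 0.15 ] [ 81.1 247.4]
turq side 0.19 [0.365 0.433 0.19 ] [ 94.5 251.9]
turq side 0.22 [0.354 0.392 0.22 ] [105.4 255.6]
turq side 0.15 [0.425 0.461 0.15 ] [ 92.8 230.4]
turq side 0.19 [0.408 0.408 0.19 ] [105.9 235.1]
turq side 0.22 [0.395 0.368 0.22 ] [116.5 238.9]
```

View pics/c5.png

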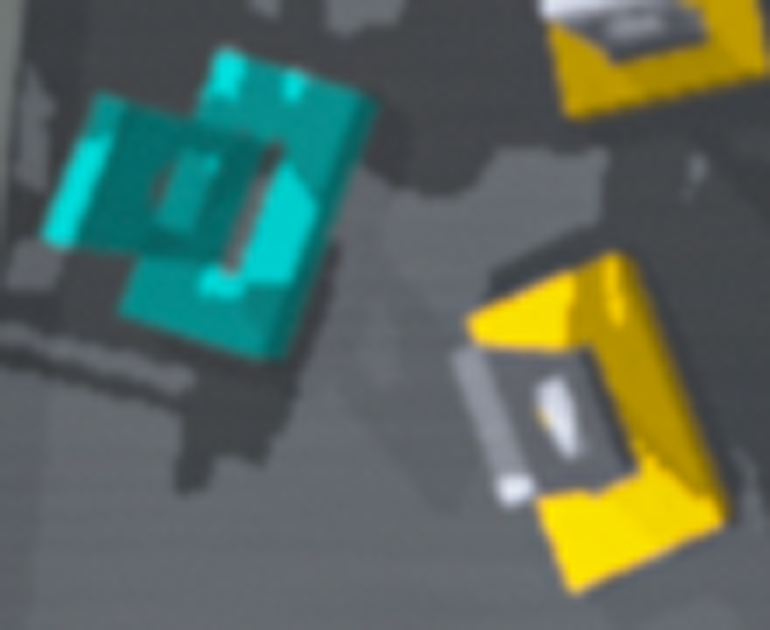

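Request:
move_arm:
  increments:
    - [-0.075,-0.06,0.13,-0.15]
    - [-0.075,-0.435,0.952,-0.465]
    - [-0.075,-0.435,0.952,-0.465]
    - [-0.075,-0.435,0.952,-0.465]
    - [-0.075,-0.435,0.952,-0.465]
  gripper: 0

```text
time: 0.78
tool_pos: [0.3616, 0.321, 0.2564]
tool_rot: [1.349, 1.571, 1.58]
contact_force: [0.6, 0.4, -0.3]
opening: 0.0923
```

Request:
move_arm:
  increments:
    - [0,0,0,0]

```text
time: 0.9
tool_pos: [0.3632, 0.3198, 0.256]
tool_rot: [-1.623, 1.57, -1.399]
contact_force: [0.3, -0.0, -0.5]
opening: 0.092
```

```bash
cat >> h.py <<'E'
def to(x,y,z,yaw=None):
    R,p=toolT(); d=R.T@(np.array([x,y,z])-p)/.4
    cy=np.degrees(np.arctan2(R[1,1],R[0,1])); s=robot.observe()
    print("t",s["time"],"pos",p.round(4),"yaw",cy.round(2),"xaxis",R[:,0].round(4),"F",s["contact_force"].round(2))
    print("inc",d.round(4), None if yaw is None else round(((cy-yaw+180)%360-180)/60,4))
E
python3 -c "
from h import *
to(.457,.243,.23,103.2)"
```

```text
t 0.9 pos [0.3632 0.3198 0.256 ] yaw 102.82 xaxis [ 1.e-04 -8.e-04 -1.e+00] F [ 0.29 -0.02 -0.46]
inc [ 0.0652 -0.2391  0.186 ] -0.0063
```

Request:
move_arm:
  increments:
    - [0.0652,-0.239,0.186,-0.006]
    - [0.0652,-0.239,0.186,-0.006]
    - [0.0652,-0.239,0.186,-0.006]
    - [0.0652,-0.239,0.186,-0.006]

```text
time: 1.4
tool_pos: [0.4537, 0.2472, 0.2301]
tool_rot: [2.607, 1.57, 2.844]
contact_force: [-0.9, 0.2, 0.0]
opening: 0.0918
```

```bash
cat >> h.py <<'E'
def wpix(X):  # world->wrist pixel
    R,p=toolT(); c=robot.camera_params("wrist"); T=c["tool_from_camera"]
    q=T[:3,:3].T@(R.T@(np.asarray(X)-p)-T[:3,3]); th=np.arctan2(np.hypot(q[0],q[1]),q[2]); a=np.arctan2(q[1],q[0])
    return np.array([c["cx"]+c["fx"]*th*np.cos(a),c["cy"]+c["fx"]*th*np.sin(a)])
def wonz(uv,z):
    R,p=toolT(); c=robot.camera_params("wrist"); T=c["tool_from_camera"]
    dx,dy=uv[0]-c["cx"],uv[1]-c["cy"]; r=np.hypot(dx,dy); th=r/c["fx"]
    d=R@T[:3,:3]@np.array([np.sin(th)*dx/r,np.sin(th)*dy/r,np.cos(th)]); o=R@T[:3,3]+p
    return o+d*(z-o[2])/d[2]
E
python3 - <<'E'
from h import *
to(.457,.243,.106,103.2)
a=np.radians(103.2);u=np.array([np.cos(a),np.sin(a)])
print([wpix([.457+s*u[0],.243+s*u[1],.145]).round(1) for s in(-.021,.021)])
cv2.imwrite("pics/w1.png",robot.read_camera("wrist")[:,:,::-1])
E
```

```text
t 1.4 pos [0.4537 0.2472 0.2301] yaw 103.56 xaxis [-1.2e-03  4.0e-04 -1.0e+00] F [-0.9   0.22  0.  ]
inc [ 0.3103 -0.0124  0.0059] 0.006
[array([225.7, 196.4]), array([275.1, 196.6])]
```

View pics/w1.png

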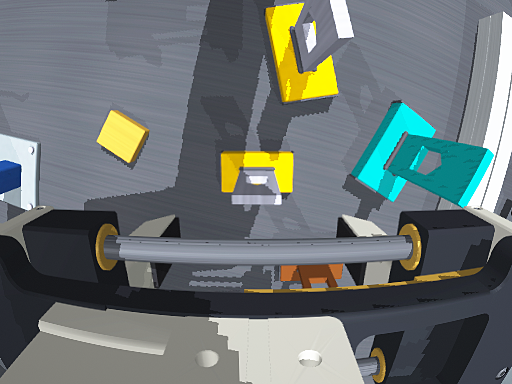

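Run:
```python
from h import *
im=cv2.imread("pics/w1.png"); cv2.imwrite("pics/w1c.png",cv2.resize(im[140:220,200:310],None,fx=7,fy=7,interpolation=cv2.INTER_CUBIC))
for uv in [(231,199),(282,199.5)]: print(wonz(uv,.145))
hsv=cv2.cvtColor(im,cv2.COLOR_BGR2HSV);m=cv2.inRange(hsv,(18,120,80),(32,255,255))[140:220,200:310]
print(cv2.boundingRect(m))
for uv in [(221.5,152),(293,152)]: print(wonz(uv,.025))
```

```text
[0.46298843 0.22781203 0.145     ]
[0.45321317 0.27025363 0.145     ]
(21, 11, 72, 42)
[0.44288171 0.20067707 0.025     ]
[0.42219144 0.2864471  0.025     ]
```

View pics/w1c.png

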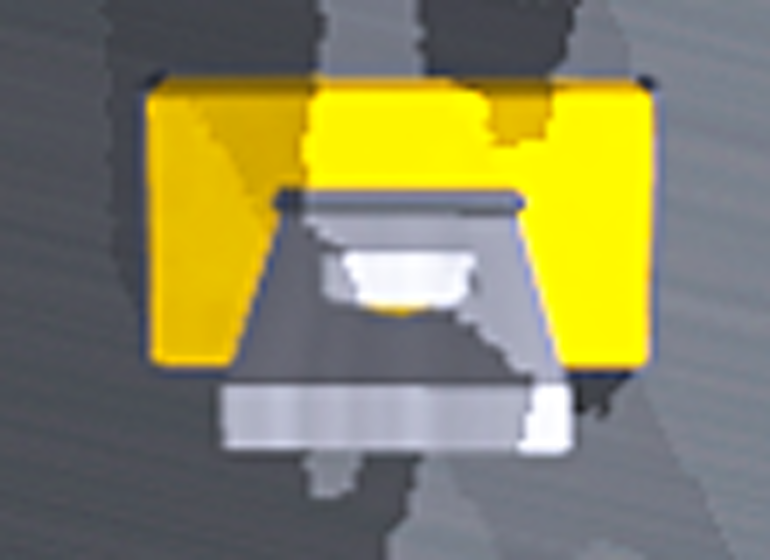

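Run:
```python
from h import *
for k in range(3): robot.read_camera("wrist")
to(.457,.243,.106,103.2)
im=robot.read_camera("wrist")[:,:,::-1]; cv2.imwrite("pics/w2.png",im)
to(.457,.243,.106,103.2)
c=im[140:220,200:310]; cv2.imwrite("pics/w2c.png",cv2.resize(c,None,fx=7,fy=7,interpolation=cv2.INTER_CUBIC))
```

```text
t 1.6 pos [0.4537 0.2476 0.2308] yaw 103.67 xaxis [ 6.e-04  5.e-04 -1.e+00] F [-0.26 -0.31  0.3 ]
inc [ 0.312  -0.0132  0.005 ] 0.0079
t 1.65 pos [0.4539 0.2474 0.2308] yaw 103.66 xaxis [ 6.e-04  4.e-04 -1.e+00] F [-0.15 -0.56 -0.76]
inc [ 0.3119 -0.0127  0.0048] 0.0077
```

View pics/w2c.png

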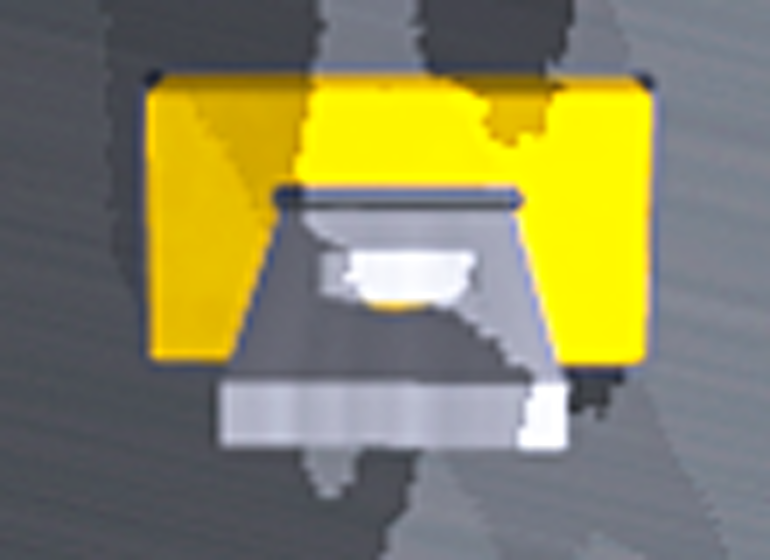

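Run:
```python
from h import *
R,p=toolT()
for uv in [(256.1,199.1),(231.1,199.1),(281,199.2)]:
    X=wonz(uv,.145); print(X.round(4),"tool frame",(R.T@(X-p)).round(4))
```

```text
[0.4586 0.2485 0.145 ] tool frame [ 0.0858 -0.0001  0.0048]
[0.4636 0.2278 0.145 ] tool frame [ 0.0858 -0.0214  0.0048]
[0.4537 0.2692 0.145 ] tool frame [0.0858 0.0212 0.0049]
```

Request:
move_arm:
  increments:
    - [0.1,-0.004,0.01,0]
    - [0.2,-0.004,0.01,0]
    - [0.27,-0.004,0.01,0]
    - [0.312,-0.004,0.01,0]
    - [0.312,-0.004,0.01,0]

```text
time: 2.28
tool_pos: [0.4579, 0.246, 0.1047]
tool_rot: [-3.088, 1.568, -2.85]
contact_force: [-0.4, -0.0, -0.4]
opening: 0.0921
```

Run:
```python
from h import *
F=[]
for k in range(10):
    im=robot.read_camera("wrist" if k<9 else "side")[:,:,::-1]; F.append(robot.observe()["contact_force"])
    if k==8: cv2.imwrite("pics/w3.png",im)
cv2.imwrite("pics/s3.png",cv2.resize(im[100:220,100:260],None,fx=5,fy=5))
print(np.mean(F,0),np.std(F,0)); to(.457,.243,.106,103.2)
```

```text
[ 0.12740836  0.10194511 -0.00414017] [0.61567765 0.59604201 0.41300075]
t 2.775 pos [0.4591 0.2458 0.1059] yaw 103.54 xaxis [ 6.e-04  3.e-04 -1.e+00] F [ 0.54 -1.08 -0.81]
inc [-0.0004 -0.0055 -0.0067] 0.0057
```

View pics/w3.png

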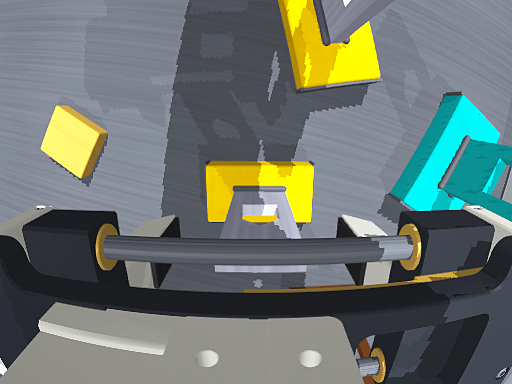

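View pics/s3.png

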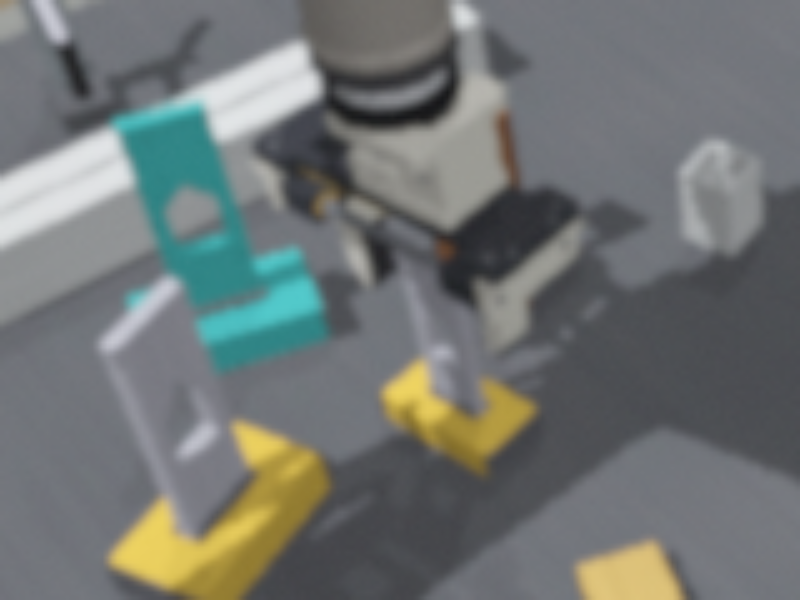

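Request:
move_arm:
  increments:
    - [0,0,0,0]
    - [0,0,0,0]
    - [0,0,0,0]
    - [0,0,0,0]
    - [0,0,0,0]
  gripper: 1
  squeeze: 30

```text
time: 3.4
tool_pos: [0.4589, 0.2457, 0.1055]
tool_rot: [0.927, 1.571, 1.164]
contact_force: [-0.3, 0.2, 0.4]
opening: 0.0465
```

Request:
move_arm:
  increments:
    - [-0.02,0,0,0]
    - [-0.1,0,0,0]
    - [-0.2,0,0,0]
    - [-0.3,0,0,0]
    - [-0.43,0,0,0]

```text
time: 4.03
tool_pos: [0.458, 0.2454, 0.2782]
tool_rot: [-3.049, 1.568, -2.813]
contact_force: [1.4, 0.7, -3.6]
opening: 0.0417
```

Run:
```python
from h import *
F=[]
for k in range(4):
    im=robot.read_camera("side")[:,:,::-1]; F.append(robot.observe()["contact_force"])
cv2.imwrite("pics/s4.png",cv2.resize(im[60:220,100:300],None,fx=4,fy=4))
print(np.mean(F,0)); to(.548,.04,.255,0)
```

```text
[ 0.79069016  0.30071289 -1.91856964]
t 4.225 pos [0.4588 0.2457 0.2779] yaw 103.55 xaxis [ 9.e-04  4.e-04 -1.e+00] F [-0.46 -0.61 -4.44]
inc [ 0.0572 -0.5521  0.0963] 1.7258
```

View pics/s4.png

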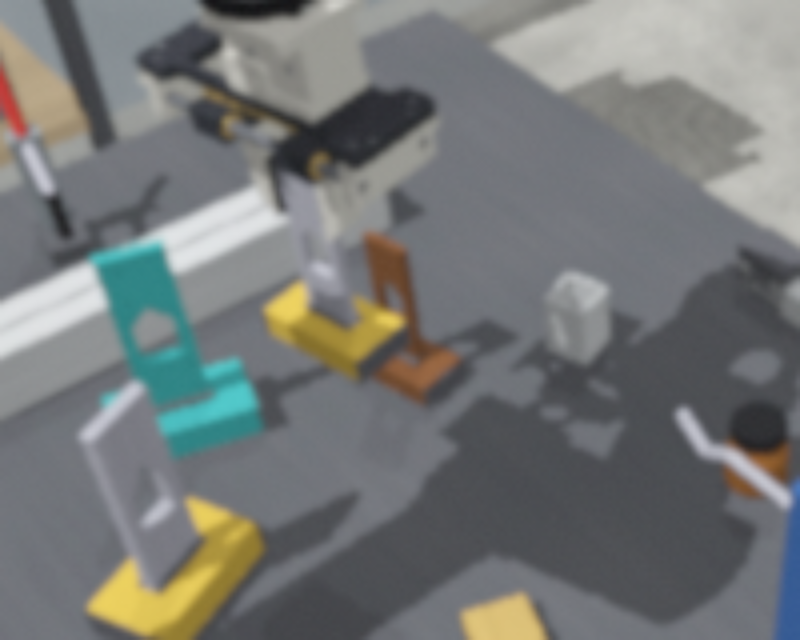

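Request:
move_arm:
  increments:
    - [0.0,-0.1,0.02,0.15]
    - [0.0,-0.21,0.042,0.32]
    - [0.0,-0.33,0.065,0.49]
    - [0.01,-0.44,0.085,0.66]
    - [0.01,-0.528,0.102,0.83]

```text
time: 4.85
tool_pos: [0.5473, 0.0482, 0.2707]
tool_rot: [-2.538, 1.565, 3.106]
contact_force: [-0.2, -0.3, -3.1]
opening: 0.0417
```

Request:
move_arm:
  increments:
    - [0,0,0,0.17]
    - [0,0,0,0.34]
    - [0,0,0,0.51]
    - [0,0,0,0.68]
    - [0,0,0,0.83]

```text
time: 5.48
tool_pos: [0.5469, 0.05, 0.2709]
tool_rot: [-1.7, 1.566, 3.076]
contact_force: [0.7, 0.8, -3.4]
opening: 0.0418
```

Request:
move_arm:
  increments:
    - [0,0,0,0.06]
    - [0,0,0,0.06]

```text
time: 5.72
tool_pos: [0.5471, 0.05, 0.2714]
tool_rot: [-1.641, 1.567, 3.078]
contact_force: [0.3, -0.0, -3.2]
opening: 0.0417
```

Run:
```python
from h import *
F=[]
for k in range(8):
    im=robot.read_camera(["side","top","wrist"][k%3])[:,:,::-1]; F.append(robot.observe()["contact_force"])
    if k>4: cv2.imwrite("pics/"+["s5","t5","w5"][k%3]+".png",im)
print(np.mean(F,0)); to(.548,.04,.255,0)
crop("","pics/s5.png",220,110,140,110,5,"pics/s5c.png")
crop("","pics/t5.png",220,130,140,110,5,"pics/t5c.png")
```

```text
[ 0.06931943  0.09299825 -3.08864063]
t 6.125 pos [0.548  0.05   0.2734] yaw 0.36 xaxis [-1.e-04  1.e-04 -1.e+00] F [ 0.67  0.65 -2.46]
inc [ 0.0461 -0.0002  0.0249] 0.0061
```

View pics/s5c.png

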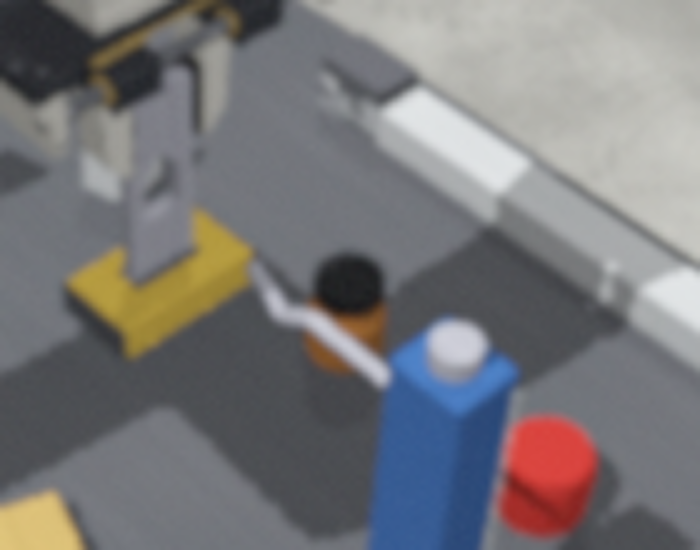

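View pics/t5c.png

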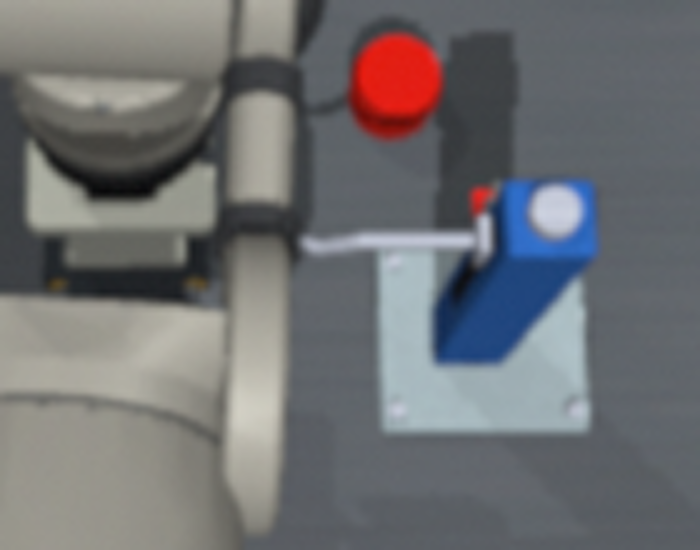

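View pics/w5.png

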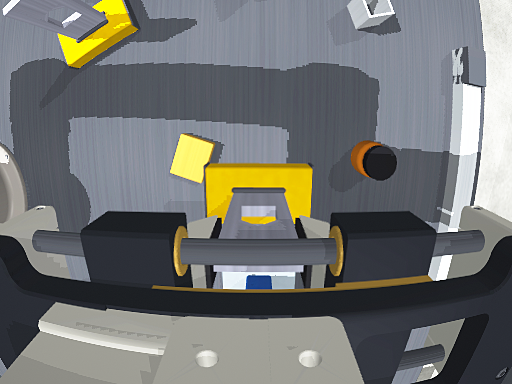

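View pics/s5.png

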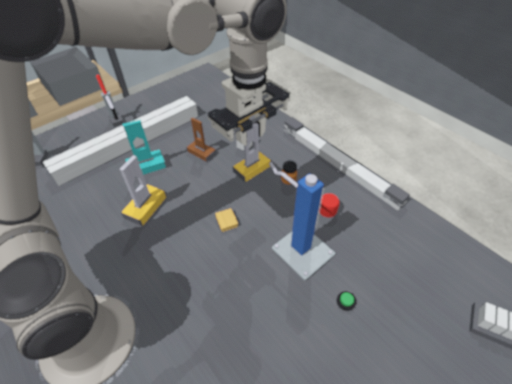

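View pics/t5.png

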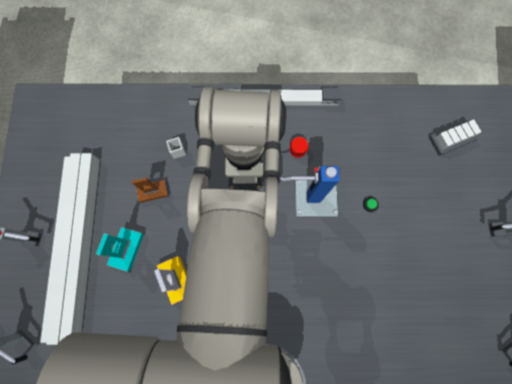

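Run:
```python
from h import *
R,p=toolT()
print(p)
for z in (.268,.2725): print("peak",((proj("side",[p[0],p[1]+0.004,z])-[220,110])*5+2).round(1))
b=.2724-.105
for dx in(-.045,.045):
  for dy in (-.025,.025): print("foot",dx,dy,((proj("side",[p[0]+dx,p[1]+dy,b+.025])-[220,110])*5+2).round(1))
im=cv2.imread("pics/s5.png")
cv2.imwrite("pics/s5d.png",cv2.resize(im[120:190,225:305],None,fx=9,fy=9,interpolation=cv2.INTER_CUBIC))
```

```text
[0.54802823 0.04996024 0.27342184]
peak [149.8 148.6]
peak [149.6 141.8]
foot -0.045 -0.025 [122.4 325.7]
foot -0.045 0.025 [ 62.8 274. ]
foot 0.045 -0.025 [251.8 245.5]
foot 0.045 0.025 [191.1 197.9]
```

View pics/s5d.png

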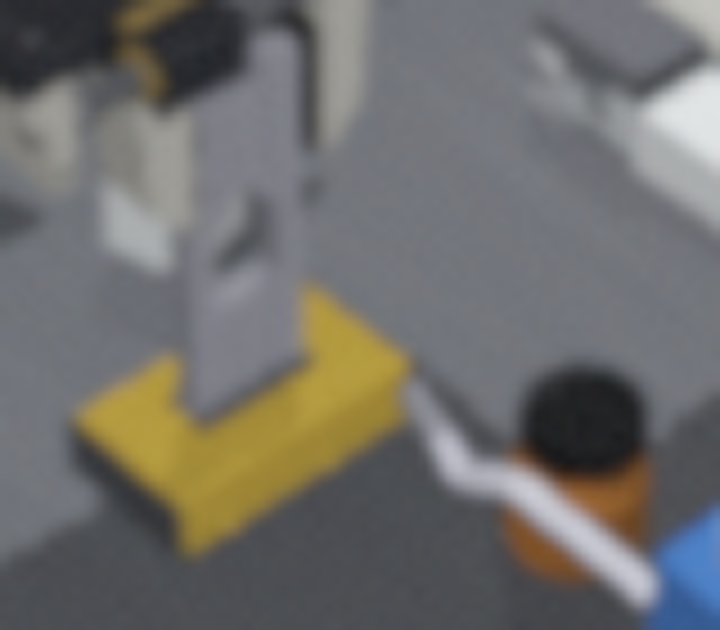

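Run:
```python
from h import *
for n in("w3","w5"):
    im=cv2.imread(f"pics/{n}.png"); cv2.imwrite(f"pics/{n}c.png",cv2.resize(im[150:285,195:325],None,fx=5.5,fy=4,interpolation=cv2.INTER_CUBIC))
a,b=cv2.imread("pics/w3c.png"),cv2.imread("pics/w5c.png")
cv2.imwrite("pics/ww.png",cv2.resize(np.vstack([a,b]),(560,600)))
R,p=toolT()
# predicted top web/foot corners in tool frame for drop d
for d in (0,.003,.006):
  zb=p[2]-.106-d
  print(d,[wpix([p[0]+sx*.045,p[1]+sy*.025,zb+.025]).round(1) for sx in(-1,1) for sy in (1,)],[wpix([p[0]+sx*.021,p[1]+.004,zb+.145]).round(1) for sx in(-1,1)],)
```

```text
0 [array([203.5, 168. ]), array([312.7, 168.7])] [array([211.3, 260.1]), array([304.2, 260.6])]
0.003 [array([204.2, 167.4]), array([312., 168.])] [array([212.2, 257.1]), array([303.3, 257.6])]
0.006 [array([204.8, 166.8]), array([311.4, 167.4])] [array([213.1, 254.2]), array([302.4, 254.7])]
```

View pics/ww.png

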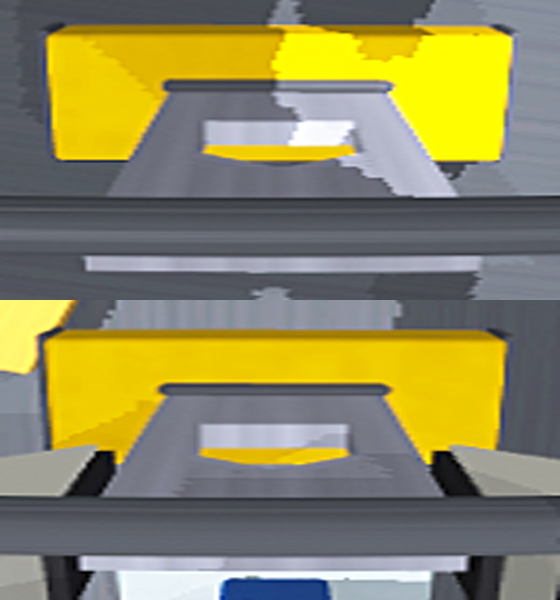

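Request:
move_arm:
  increments:
    - [0.02,0,0.02,0.006]
    - [0.0385,0,0.06,0.006]
    - [0.0385,0,0.1,0.006]
    - [0.0385,0,0.1,0.006]

```text
time: 6.62
tool_pos: [0.5484, 0.0082, 0.2581]
tool_rot: [0.282, 1.571, -1.291]
contact_force: [0.0, 0.4, -2.3]
opening: 0.0419
```

Run:
```python
from h import *
F=[]
for k in range(4):
    im=robot.read_camera("side")[:,:,::-1]; F.append(robot.observe()["contact_force"])
print(np.mean(F,0)); to(.548,-.048,.258,0)
cv2.imwrite("pics/s6.png",cv2.resize(im[110:200,230:330],None,fx=8,fy=6.6,interpolation=cv2.INTER_CUBIC))
```

```text
[-0.20895134  0.60556461 -3.51114309]
t 6.825 pos [0.5484 0.0101 0.2583] yaw -0.01 xaxis [ 5.e-04  3.e-04 -1.e+00] F [-0.13  0.3  -3.01]
inc [ 0.0008 -0.001   0.1454] -0.0002
```

View pics/s6.png

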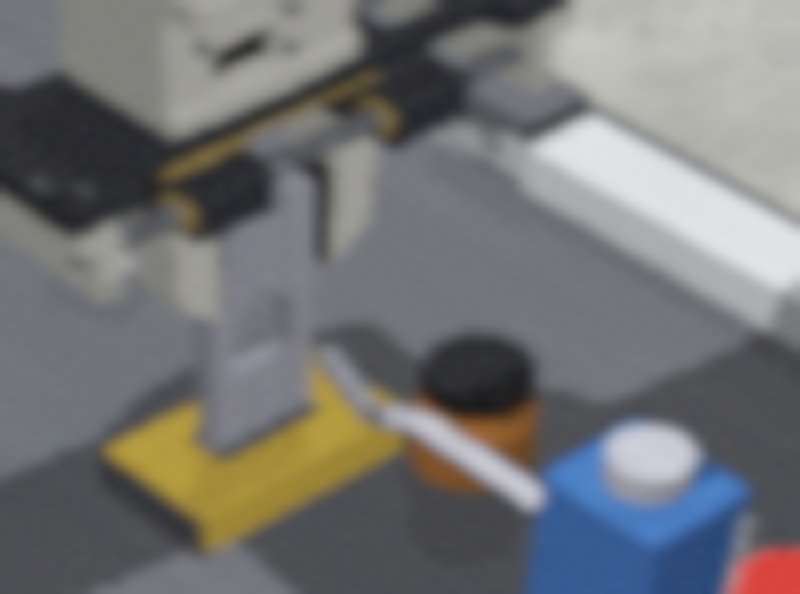

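Run:
```python
from h import *
f=lambda x,y:(230+(x+.5)/8-.5,110+(y+.5)/6.6-.5)
for zt in(.171,.1743,.177):
    P=[onz("side",f(*q),zt) for q in[(103,450),(205,520),(407,428)]]
    print(zt,[p[:2].round(4) for p in P],"c",((P[0]+P[2])/2)[:2].round(4),[np.linalg.norm(P[0]-P[1]).round(4),np.linalg.norm(P[1]-P[2]).round(4)])
print("tip",[onz("side",f(330,350),z).round(4) for z in(.237,.241,.245)])
print("eye peak/bottom pred px",[((proj("side",[.5484,.0095,z])-[230,110])*[8,6.6]).round(0) for z in (.2543,.2143)])
print("at tip y", [((proj("side",[.5484,-.02,z])-[230,110])*[8,6.6]).round(0) for z in (.2543,.2143)])
```

```text
0.171 [array([0.505 , 0.0354]), array([ 0.5063, -0.015 ]), array([ 0.5889, -0.0218])] c [0.547  0.0068] [np.float64(0.0505), np.float64(0.0829)]
0.1743 [array([0.5032, 0.033 ]), array([ 0.5044, -0.0172]), array([ 0.5867, -0.024 ])] c [0.5449 0.0045] [np.float64(0.0502), np.float64(0.0825)]
0.177 [array([0.5017, 0.031 ]), array([ 0.5029, -0.019 ]), array([ 0.5849, -0.0258])] c [0.5433 0.0026] [np.float64(0.05), np.float64(0.0822)]
tip [array([ 0.554 , -0.0202,  0.237 ]), array([ 0.5512, -0.0231,  0.241 ]), array([ 0.5484, -0.026 ,  0.245 ])]
eye peak/bottom pred px [array([250., 279.]), array([250., 355.])]
at tip y [array([314., 321.]), array([312., 396.])]
```

Request:
move_arm:
  increments:
    - [0,0,0.03,0]
    - [0,0,0.06,0]
    - [0,0,0.08,0]
    - [0,0,0.1,0]
    - [0,0,0.1,0]

```text
time: 7.45
tool_pos: [0.5483, -0.0307, 0.2581]
tool_rot: [-3.014, 1.571, 1.697]
contact_force: [0.3, -0.0, -2.6]
opening: 0.0417
```

Run:
```python
from h import *
F=[]
for k in range(4):
    im=robot.read_camera("side")[:,:,::-1]; F.append(robot.observe()["contact_force"])
print(np.mean(F,0)); to(.548,-.048,.258,0)
cv2.imwrite("pics/s7.png",cv2.resize(im[110:200,230:330],None,fx=8,fy=6.6,interpolation=cv2.INTER_CUBIC))
```

```text
[ 0.09616449 -0.00557194 -3.06940456]
t 7.65 pos [ 0.5483 -0.0298  0.2581] yaw 0.0 xaxis [ 0.e+00  2.e-04 -1.e+00] F [ 0.19 -0.28 -2.64]
inc [ 0.0002 -0.0007  0.0455] 0.0
```

View pics/s7.png

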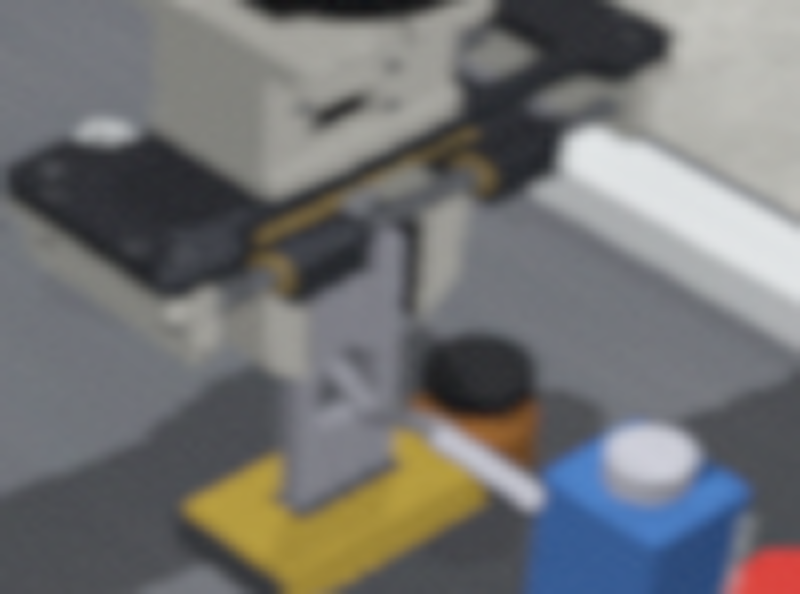

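The tip (about 335,365 in the crop) is inside the eye, with no side force. Go on into the dip.

Request:
move_arm:
  increments:
    - [0,0,0.015,0]
    - [0,0,0.03,0]
    - [0,0,0.0455,0]
    - [0,0,0.0455,0]

```text
time: 8.15
tool_pos: [0.5483, -0.0489, 0.258]
tool_rot: [-2.368, 1.571, 2.343]
contact_force: [0.3, 0.8, -3.4]
opening: 0.0419
```

Run:
```python
from h import *
F=[]
for k in range(6):
    im=robot.read_camera("side")[:,:,::-1]; F.append(robot.observe()["contact_force"])
print(np.mean(F,0)); to(.548,-.048,.234,0)
cv2.imwrite("pics/s8.png",cv2.resize(im[110:200,230:330],None,fx=8,fy=6.6,interpolation=cv2.INTER_CUBIC))
```

```text
[-8.18348357e-04 -1.00755945e-01 -2.94160064e+00]
t 8.45 pos [ 0.5483 -0.0481  0.2581] yaw -0.0 xaxis [ 0.e+00  1.e-04 -1.e+00] F [-0.37 -0.09 -2.67]
inc [ 0.0603 -0.0007 -0.0002] -0.0
```

View pics/s8.png

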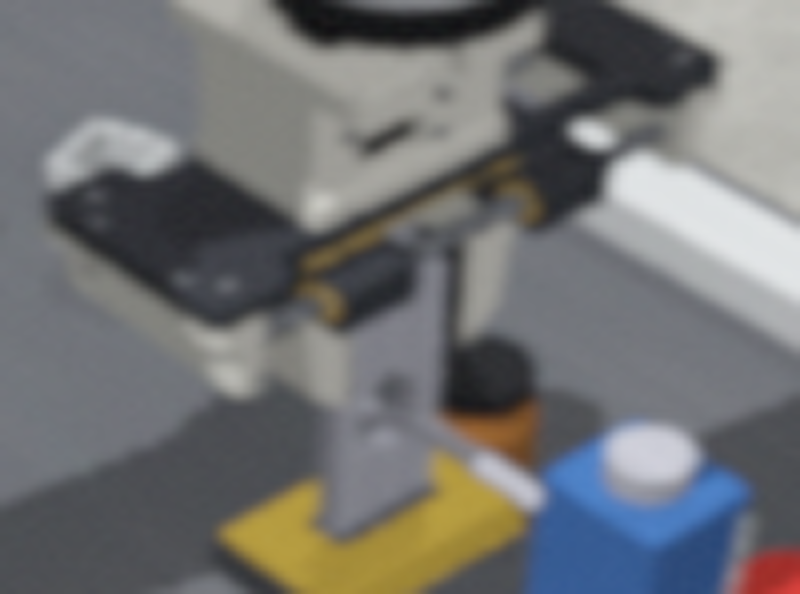

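Request:
move_arm:
  increments:
    - [0.01,0,0,0]
    - [0.02,0,0,0]
    - [0.03,0,0,0]
    - [0.04,0,0,0]
    - [0.045,0,0,0]

```text
time: 9.07
tool_pos: [0.5482, -0.0482, 0.2397]
tool_rot: [-1.98, 1.57, 2.732]
contact_force: [-0.4, -0.3, -2.2]
opening: 0.0416
```

Request:
move_arm:
  increments:
    - [0.004,0,0,0]
    - [0.008,0,0,0]
    - [0.012,0,0,0]
    - [0.016,0,0,0]
    - [0.02,0,0,0]

```text
time: 9.7
tool_pos: [0.5484, -0.0482, 0.2321]
tool_rot: [1.655, 1.57, 0.084]
contact_force: [-0.2, 0.1, -1.6]
opening: 0.0417
```

Request:
move_arm:
  increments:
    - [0.004,0,0,0]
    - [0.008,0,0,0]
    - [0.012,0,0,0]
    - [0.016,0,0,0]
    - [0.02,0,0,0]

```text
time: 10.32
tool_pos: [0.5484, -0.0482, 0.2241]
tool_rot: [1.862, 1.571, 0.291]
contact_force: [-0.3, -0.4, -2.0]
opening: 0.0416
```

Run:
```python
from h import *
F=[]
for k in range(10):
    im=robot.read_camera("side")[:,:,::-1]; F.append(robot.observe()["contact_force"])
print(np.mean(F,0)); to(.548,-.048,.204,0)
cv2.imwrite("pics/s9.png",cv2.resize(im[110:200,230:330],None,fx=8,fy=6.6,interpolation=cv2.INTER_CUBIC))
```

```text
[ 0.34765104  0.05812146 -1.60115745]
t 10.825 pos [ 0.5483 -0.0483  0.2242] yaw -0.01 xaxis [ 2.e-04  0.e+00 -1.e+00] F [ 0.38 -0.49 -2.44]
inc [ 0.0504 -0.0009 -0.0006] -0.0002
```

View pics/s9.png

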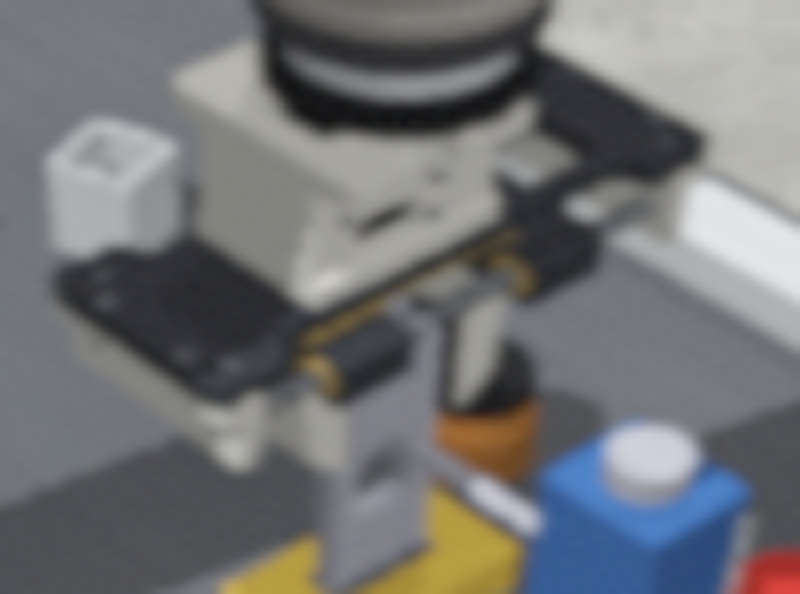

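Request:
move_arm:
  increments:
    - [0.005,0,0,0]
    - [0.01,0,0,0]
    - [0.015,0,0,0]
    - [0.02,0,0,0]
    - [0.025,0,0,0]

```text
time: 11.45
tool_pos: [0.5484, -0.0482, 0.214]
tool_rot: [1.828, 1.571, 0.257]
contact_force: [-0.1, 0.5, -1.5]
opening: 0.0415
```

Run:
```python
from h import *
F=[]
for k in range(24):
    im=robot.read_camera("side")[:,:,::-1]; F.append(robot.observe()["contact_force"])
print(np.mean(F,0),np.std(F,0)/np.sqrt(24)); to(.548,-.048,.204,0)
```

```text
[ 1.20611027  0.47399309 -0.59576879] [0.09743081 0.07207374 0.10086853]
t 12.65 pos [ 0.5483 -0.0483  0.2141] yaw -0.01 xaxis [ 1.e-04  0.e+00 -1.e+00] F [ 1.94  0.78 -1.26]
inc [ 0.0252 -0.0008 -0.0006] -0.0002
```

Request:
move_arm:
  increments:
    - [0.002,0.001,0,0]
    - [0.004,0.002,0,0]
    - [0.006,0.003,0,0]
    - [0.008,0.003,0,0]
    - [0.01,0.003,0,0]

```text
time: 13.28
tool_pos: [0.5492, -0.0482, 0.21]
tool_rot: [-1.871, 1.57, 2.842]
contact_force: [-1.6, 1.0, 0.3]
opening: 0.0416
```

Run:
```python
from h import *
F=[]
for k in range(24):
    im=robot.read_camera(["side","top","wrist"][k%3])[:,:,::-1]; F.append(robot.observe()["contact_force"])
    if k>20: cv2.imwrite(f"pics/a{k%3}.png",im)
print(np.mean(F,0),np.std(F,0)/np.sqrt(24)); to(.548,-.048,.204,0)
crop("","pics/a0.png",230,110,100,90,7,"pics/a0c.png")
```

```text
[-2.35533058  0.70448105 -0.26382516] [0.15418337 0.11394969 0.11811159]
t 14.475 pos [ 0.5494 -0.0482  0.2101] yaw -0.01 xaxis [-2.e-04  1.e-04 -1.e+00] F [-2.73  0.87 -0.09]
inc [ 0.0151 -0.0035 -0.0006] -0.0002
```

View pics/a0c.png

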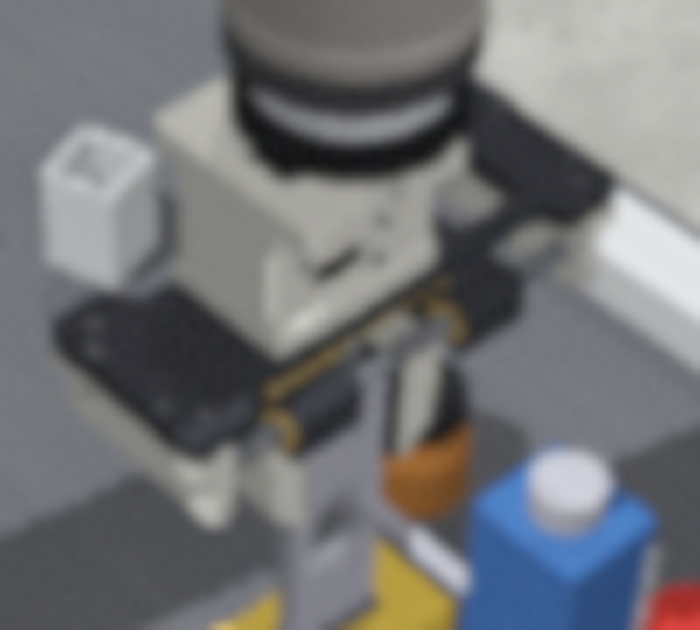

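View pics/a2.png

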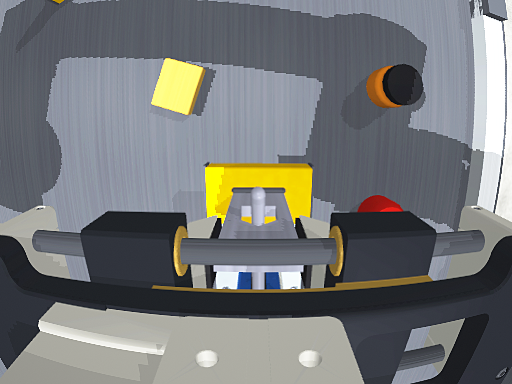

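Request:
move_arm:
  increments:
    - [0.001,-0.001,-0.0005,0]
    - [0.002,-0.0017,-0.001,0]
    - [0.003,-0.0017,-0.0015,0]
    - [0.004,-0.0017,-0.0015,0]

```text
time: 14.98
tool_pos: [0.5492, -0.0478, 0.2087]
tool_rot: [1.414, 1.57, -0.157]
contact_force: [-0.7, -0.3, -0.6]
opening: 0.0421
```

```bash
cat > favg.py <<'E'
from h import *
F=[]
for k in range(30):
    im=robot.read_camera("wrist"); F.append(robot.observe()["contact_force"])
print(np.mean(F,0),np.std(F,0)/np.sqrt(30)); to(.548,-.048,.204,0)
cv2.imwrite("pics/w_%d.png"%int(robot.observe()["time"]*10),im[:,:,::-1])
E
python3 favg.py
```

```text
[ 2.05621916 -0.49009337 -0.23180502] [0.16407697 0.08882966 0.07964135]
t 16.475 pos [ 0.5489 -0.0477  0.2085] yaw -0.01 xaxis [ 3.e-04  0.e+00 -1.e+00] F [ 2.81 -0.99 -0.46]
inc [ 0.0113 -0.0023  0.0009] -0.0002
```

Request:
move_arm:
  increments:
    - [0.001,0.0006,0.0004,0]
    - [0.002,0.0006,0.0004,0]
    - [0.003,0.0006,0.0004,0]

```text
time: 16.85
tool_pos: [0.549, -0.0477, 0.2072]
tool_rot: [-2.489, 1.571, 2.223]
contact_force: [1.7, -0.1, 0.2]
opening: 0.0416
```

```bash
echo 'F=np.array(F);print([F[i:i+6].mean(0).round(2) for i in range(0,30,6)])' >> favg.py; python3 favg.py
```

```text
[ 2.11772155  0.47131545 -0.11329558] [0.1054264  0.08687843 0.09745415]
t 18.35 pos [ 0.549  -0.0478  0.2073] yaw -0.01 xaxis [-0.e+00  1.e-04 -1.e+00] F [ 2.18  1.16 -0.43]
inc [ 0.0083 -0.0026  0.0005] -0.0002
[array([ 2.59,  0.11, -0.53]), array([ 2.27,  0.39, -0.27]), array([ 1.92,  0.4 , -0.15]), array([1.75, 0.68, 0.12]), array([2.06, 0.77, 0.26])]
```

Request:
move_arm:
  increments:
    - [0,0.0005,0,0]
    - [0,0.0005,0,0]
    - [0,0.0005,0,0]
    - [0,0.0005,0,0]
  squeeze: 12

```text
time: 18.85
tool_pos: [0.5491, -0.0478, 0.2072]
tool_rot: [-1.98, 1.57, 2.732]
contact_force: [0.6, 2.1, -0.4]
opening: 0.0419
```

```bash
python3 favg.py
```

```text
[-0.13998125  0.88304586 -0.15250691] [0.08212627 0.09912579 0.102834  ]
t 20.35 pos [ 0.5492 -0.0478  0.2073] yaw -0.01 xaxis [-1.e-04  1.e-04 -1.e+00] F [-0.08  1.15 -1.26]
inc [ 0.0081 -0.003   0.0005] -0.0002
[array([ 0.25,  1.08, -0.5 ]), array([-0.22,  0.61,  0.23]), array([-0.29,  0.88, -0.13]), array([-0.3 ,  0.62, -0.08]), array([-0.14,  1.23, -0.28])]
```

Request:
move_arm:
  increments:
    - [0.001,0,-0.0003,0]
    - [0.002,0,-0.0003,0]
    - [0.0025,0,-0.0003,0]
    - [0.0025,0,-0.0003,0]
  squeeze: 6

```text
time: 20.85
tool_pos: [0.5492, -0.0477, 0.2063]
tool_rot: [-1.73, 1.571, 2.983]
contact_force: [-1.4, 1.2, 0.1]
opening: 0.0416
```

```bash
python3 favg.py
```

```text
[-0.92603825  0.02431046 -0.07588587] [0.10195149 0.08132754 0.09563239]
t 22.35 pos [ 0.5493 -0.0477  0.2063] yaw -0.01 xaxis [-0.e+00  1.e-04 -1.e+00] F [-1.6  -0.81 -0.51]
inc [ 0.0057 -0.0031  0.0008] -0.0002
[array([-1.15,  0.25, -0.14]), array([-0.93,  0.14, -0.07]), array([-0.81, -0.17, -0.  ]), array([-0.84,  0.15,  0.22]), array([-0.9 , -0.24, -0.39])]
```

Request:
move_arm:
  increments:
    - [0,0,0,0]
    - [0,0,0,0]
    - [0,0,0,0]
  squeeze: 3

```text
time: 22.72
tool_pos: [0.5493, -0.0477, 0.2063]
tool_rot: [2.627, 1.571, 1.056]
contact_force: [-1.0, 0.3, -1.1]
opening: 0.0422
```

Request:
move_arm:
  increments:
    - [0,0,0,0]
    - [0,0,0,0]
    - [0,0,0,0]
    - [0,0,0,0]
  gripper: 0.35

```text
time: 23.22
tool_pos: [0.5493, -0.0477, 0.2063]
tool_rot: [1.966, 1.571, 0.395]
contact_force: [-0.0, -0.1, 0.5]
opening: 0.0597
```

Run:
```python
from h import *
ims=[]
for k in range(8):
    ims.append(robot.read_camera("side")[150:200,250:330,::-1]); 
w=robot.read_camera("wrist"); cv2.imwrite("pics/w10.png",w[:,:,::-1])
print([np.abs(ims[i].astype(int)-ims[0]).mean().round(2) for i in range(8)]); to(.548,-.048,.204,0)
cv2.imwrite("pics/s10.png",cv2.resize(np.hstack([ims[0],ims[-1]]),None,fx=5,fy=5))
```

```text
[np.float64(0.0), np.float64(0.89), np.float64(0.94), np.float64(0.92), np.float64(0.87), np.float64(0.8), np.float64(0.84), np.float64(0.91)]
t 23.675 pos [ 0.5492 -0.0477  0.2063] yaw -0.01 xaxis [-0.e+00  1.e-04 -1.e+00] F [-0.34 -0.85 -0.22]
inc [ 0.0057 -0.0031  0.0008] -0.0002
```

View pics/s10.png

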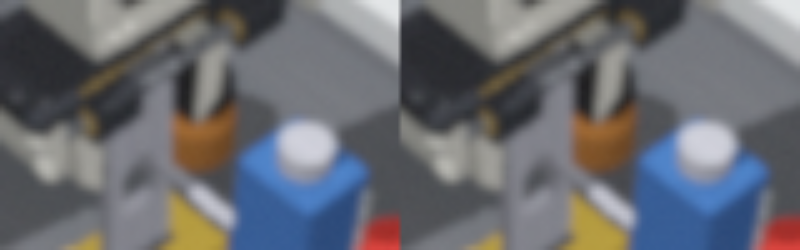

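View pics/w10.png

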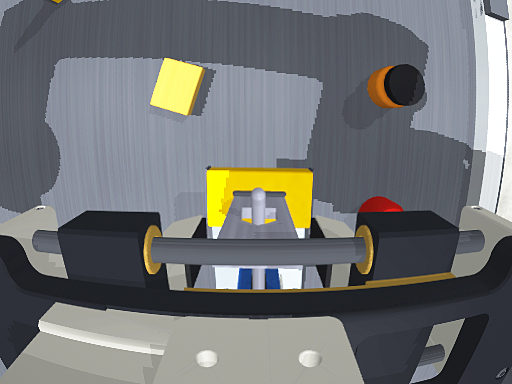

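Request:
move_arm:
  increments:
    - [0,0,0,0]
    - [0,0,0,0]
    - [0,0,0,0]
  gripper: 0.1

```text
time: 24.05
tool_pos: [0.5493, -0.0477, 0.2063]
tool_rot: [2.151, 1.571, 0.58]
contact_force: [-0.0, -0.1, -0.2]
opening: 0.0818
```

Request:
move_arm:
  increments:
    - [-0.04,0,0,0]
    - [-0.1,0,0,0]
    - [-0.18,0,0,0]
    - [-0.27,0,0,0]
    - [-0.37,0,0,0]

```text
time: 24.68
tool_pos: [0.549, -0.0476, 0.3552]
tool_rot: [-1.94, 1.57, 2.772]
contact_force: [0.4, 0.8, -0.0]
opening: 0.0827
```

Run:
```python
from h import *
for k in range(6): a=robot.read_camera("side")[:,:,::-1].copy()
for k in range(8): b=robot.read_camera("side")[:,:,::-1].copy()
w=robot.read_camera("wrist"); cv2.imwrite("pics/w11.png",w[:,:,::-1])
print(np.abs(a.astype(int)-b)[150:260,220:330].mean()); to(.5255,-.334,.36,0)
cv2.imwrite("pics/s11.png",cv2.resize(b[110:250,230:370],None,fx=4.2,fy=4.2,interpolation=cv2.INTER_CUBIC))
```

```text
0.7048209366391185
t 25.425 pos [ 0.5492 -0.0477  0.3541] yaw -0.01 xaxis [-3.e-04  1.e-04 -1.e+00] F [ 0.75  0.35 -0.24]
inc [-0.0148 -0.0592  0.7158] -0.0002
```

View pics/s11.png

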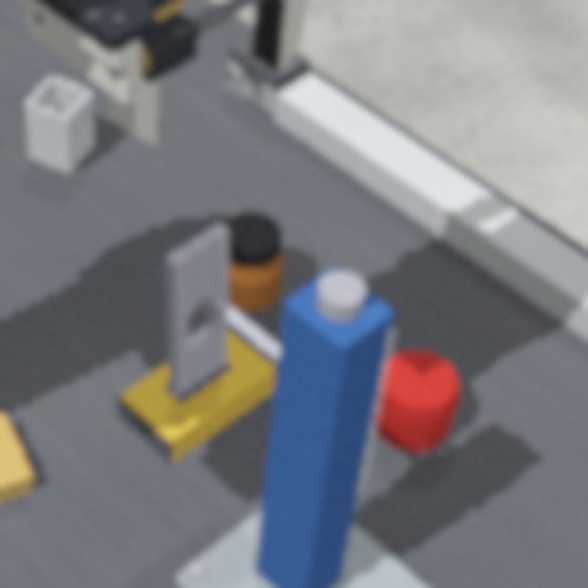

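View pics/w11.png

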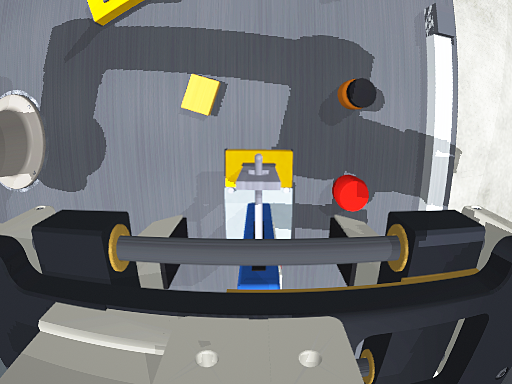

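Request:
move_arm:
  increments:
    - [-0.02,-0.01,0.12,0]
    - [-0.02,-0.025,0.26,0]
    - [-0.02,-0.04,0.4,0]
    - [-0.02,-0.05,0.54,0]
    - [-0.02,-0.059,0.67,0]
  gripper: 1
  squeeze: 30

```text
time: 26.05
tool_pos: [0.5252, -0.3176, 0.3623]
tool_rot: [1.668, 1.571, 0.097]
contact_force: [0.5, -0.2, -0.3]
opening: 0.0376
```

Request:
move_arm:
  increments:
    - [0,0,0.046,0]
    - [0.1,0,0.046,0]
    - [0.24,0,0.046,0]
    - [0.38,0,0.046,0]
    - [0.5,0,0.046,0]

```text
time: 26.68
tool_pos: [0.5256, -0.3328, 0.1604]
tool_rot: [-2.692, 1.57, 2.021]
contact_force: [-0.6, -1.3, -0.3]
opening: 0.0003
```

Run:
```python
from h import *
for k in range(4): robot.read_camera("side")
to(.5255,-.334,.02,0)
print("wrist pred",wpix([.5255,-.334,.02]))
for n in ("side","top","wrist"): cv2.imwrite(f"pics/{n}12.png",robot.read_camera(n)[:,:,::-1])
im=cv2.imread("pics/wrist12.png");m=cv2.inRange(cv2.cvtColor(im,cv2.COLOR_BGR2HSV),(50,120,60),(75,255,255))
k,l,st,c=cv2.connectedComponentsWithStats(m)
for i in range(1,k):
    if st[i,4]>50: print(st[i],c[i],wonz(c[i],.02))
```

```text
t 26.875 pos [ 0.5262 -0.3337  0.1632] yaw 0.02 xaxis [ 2.e-04  2.e-04 -1.e+00] F [ 0.09 -0.    0.35]
inc [ 0.3579 -0.0018  0.0007] 0.0004
wrist pred [257.32064119 181.79440653]
[243 162  31  32 761] [258.08804205 177.26412615] [ 0.52755511 -0.33118695  0.02      ]
```

View pics/wrist12.png

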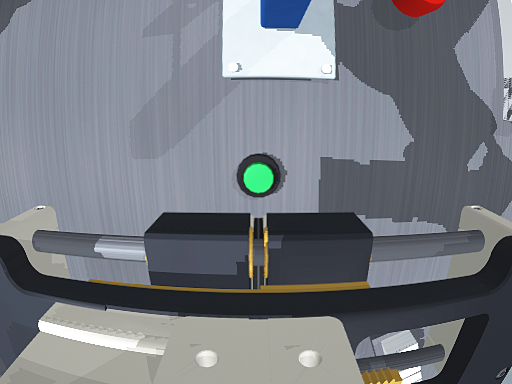

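View pics/side12.png

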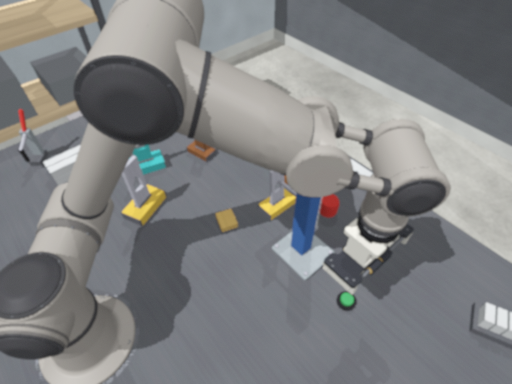

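Request:
move_arm:
  increments:
    - [0.08,0.001,-0.003,0]
    - [0.16,0.001,-0.003,0]
    - [0.24,0.001,-0.003,0]
    - [0.31,0.001,-0.003,0]
    - [0.335,0.001,-0.003,0]

```text
time: 27.65
tool_pos: [0.5263, -0.333, 0.0284]
tool_rot: [1.242, 1.57, -0.329]
contact_force: [-0.0, 0.3, 0.7]
opening: 0.0
```

Request:
move_arm:
  increments:
    - [0.005,0,0,0]
    - [0.01,0,0,0]
    - [0.015,0,0,0]
    - [0.02,0,0,0]
    - [0.02,0,0,0]

```text
time: 28.28
tool_pos: [0.5264, -0.3332, 0.0208]
tool_rot: [0.96, 1.569, -0.611]
contact_force: [0.3, -0.5, 2.8]
opening: 0.0003
```

Run:
```python
from h import *
F=[]
for k in range(4): im=robot.read_camera("side");F.append(robot.observe()["contact_force"])
print(np.mean(F,0)); to(.5255,-.334,.014,0)
cv2.imwrite("pics/s13.png",cv2.resize(im[230:330,280:400,::-1],None,fx=6,fy=6))
```

```text
[ 1.10233249 -0.89512089  2.2456261 ]
t 28.475 pos [ 0.5264 -0.3332  0.0207] yaw -0.02 xaxis [ 1.1e-03 -7.0e-04 -1.0e+00] F [ 1.8  -1.65  1.62]
inc [ 0.0167 -0.0023  0.002 ] -0.0003
```

View pics/s13.png

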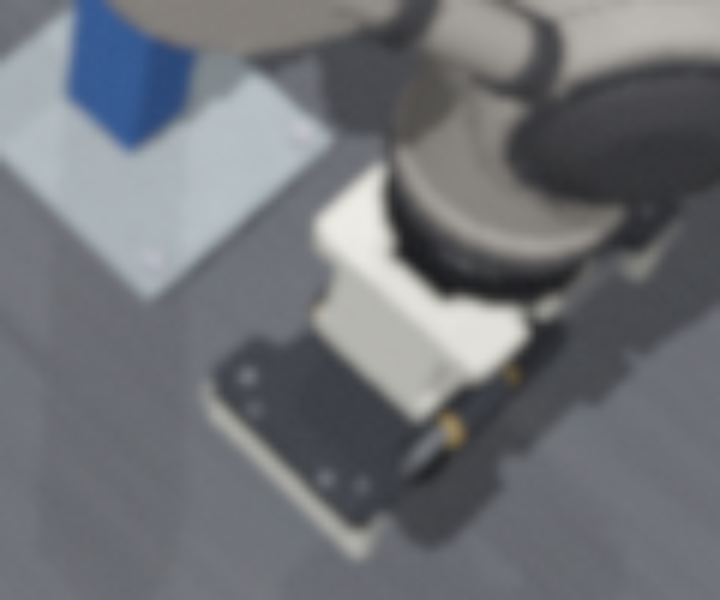

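Contact (about 2.2 N). Press on gently to the bottom.

Request:
move_arm:
  increments:
    - [0.004,0,0,0]
    - [0.008,0,0,0]
    - [0.011,0,0,0]
    - [0.014,0,0,0]
    - [0.014,0,0,0]

```text
time: 29.1
tool_pos: [0.5264, -0.3332, 0.0161]
tool_rot: [0.911, 1.569, -0.66]
contact_force: [-1.7, 0.3, 12.5]
opening: 0.0004
```

Request:
move_arm:
  increments:
    - [0.0015,0,0,0]
    - [0.003,0,0,0]
    - [0.003,0,0,0]

```text
time: 29.48
tool_pos: [0.5265, -0.3333, 0.016]
tool_rot: [0.861, 1.569, -0.71]
contact_force: [-2.9, 2.7, 19.6]
opening: 0.0009
```

Request:
move_arm:
  increments:
    - [-0.02,0,0,0]
    - [-0.08,0,0,0]
    - [-0.2,0,0,0]
    - [-0.33,0,0,0]
    - [-0.45,0,0,0]

```text
time: 30.1
tool_pos: [0.5251, -0.3322, 0.1942]
tool_rot: [-2.255, 1.568, 2.457]
contact_force: [-0.1, 0.5, 0.2]
opening: 0.0002
```

Run:
```python
from h import *
for k in range(4): robot.read_camera("side")
a=robot.read_camera("side").astype(int)
for k in range(4): robot.read_camera("top")
b=robot.read_camera("side"); t=robot.read_camera("top"); 
print(np.abs(a-b)[170:240,230:290].mean(),np.abs(a-b)[170:240,230:290].max()); to(.5255,-.334,.014,0)
cv2.imwrite("pics/s14.png",b[:,:,::-1]);cv2.imwrite("pics/t14.png",t[:,:,::-1])
```

```text
0.7332539682539683 11
t 30.65 pos [ 0.5256 -0.3326  0.1923] yaw -0.02 xaxis [-0.0017  0.0014 -1.    ] F [-0.07 -0.08  0.53]
inc [4.458e-01 4.000e-04 4.100e-03] -0.0003
```

View pics/s14.png

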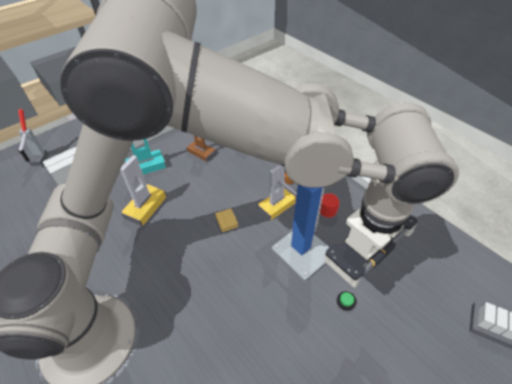

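View pics/t14.png

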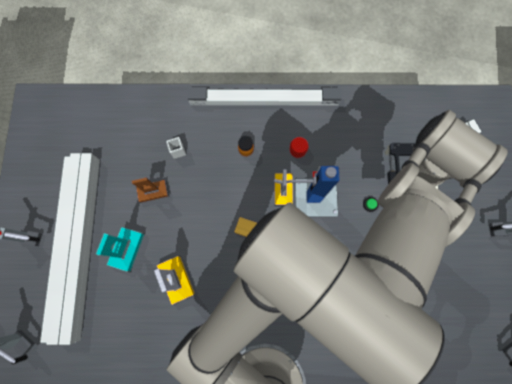

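The side view shows the bracket hanging still at (277,195). The top view shows it on the hook at (284,188), with the bystanders unmoved, the button free at (371,204) and the arm clear.

```bash
python3 -c "
from cell import robot
print(robot.hand_in(), robot.observe()['time'])"
```

```text
the job is handed in; nothing more can be done
the job is handed in; nothing more can be done
```

The bracket hangs by its eye on the scale's hook, the record button has been pressed, and the job is handed in. It took about 31 s of the 72 s allowed.

- **Hanging:** I gripped the smaller yellow bracket, threaded the eye over the hook tip and lowered it at about 13 to 20 mm/s. The load on the wrist fell from about 3.1 N to 0.1 N, and most of the sideways force was trimmed out. I then cut the grip to 3 N and opened the fingers; pictures taken after the release showed no bounce.
- **Recording:** The bracket hung free for more than 4 s before the fingers reached the button. I pressed until the TCP stopped going down, at z = 0.016 m, while the force rose from 12 N to 20 N, so I judge the button was right down. The button travel itself could not be read directly.
- **Last checks:** Two side pictures about 0.25 s apart differ only by noise, so the bracket is still. The bystanders are where they were, the button is clear, and the wrist force is near zero.

Three measurements disagreed or were less than clean:
- **Height in the grip:** The side camera placed the bracket 3 to 5 mm lower in the grip than planned. The fingers had not fully closed when the lift began. I allowed 4 mm for this.
- **Lateral force:** It swung by about ±2 N with sub-millimetre shifts while the bracket was still gripped. It was about 0.9 N at release.
- **Wrist force noise:** Readings were noisy by about 0.5 N, so I averaged them for the balance point, which is good to 1 to 2 mm.

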